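# Open the terminal-grease bottle in the bench holder

### The arm

A 6-joint arm with a two-finger parallel gripper is mounted at the origin on the work surface. World frame = base frame: x ahead of the robot, y to its left, z up, the work surface at z = 0. Lengths are in m, angles in degrees, forces in N, time in s.
With the tool pointing down it reaches from about 0.4 to 0.825 m from the base axis. Payload 7 kg.
Tool frame: the origin (TCP) lies midway between the tips of the shut fingers; the grasp point (between the pads) lies 19 mm behind it; z points along the fingers, y is the line along which they close (so a half turn about z gives the same grasp; the last joint's range is limited). The gripper opens to 88 mm and grips with 3 to 60 N. Pads are 19 mm wide; open, the fingers measure 130 mm over their backs; the gripper's body (78 mm by 193 mm) begins 47 mm behind the grasp point.
Start: joints at [87.267, 20.546, 0.682, 0, -70.136, -16.507], TCP at [0.222, 0.637, 0.227] pointing down, gripper open.
Joint ranges: [-176.03, 176.03], [-82.01, 121.73], [-58.28, 71.71], [-173.87, 95.51], [-174.79, -0.11], [-173.66, 173.66]. Speed limits (degrees/s): [136.94, 136.94, 172.46, 180, 180, 180].

### API

Orientations are given as [roll, pitch, yaw] about the fixed x, y, z axes, in that order (R = Rz(yaw) Ry(pitch) Rx(roll)).
In Python, from plant import r gives the robot as it stands.
- The arm moves only by the tool carry_out, never from a script. Its argument "deltas" is a list of rows, each a list of 3 entries, a list of its own where there are three numbers: the opening, from 0 (shut) to 1 (fully open), then the shift along the tool's x, y, z in mm, then the turn, a rotation vector about the tool's x, y, z in rad. In form: [[gripper, [tx, ty, tz], [rx, ry, rz]], ...]. A call has 1 to 12 rows; each row is the pose to reach, as a shift and turn from the pose commanded when the call began, along the tool's axes at that moment; what a row does not reach only later rows make up. A row lasts 1/10 s, in which the tool goes at most 50 mm and 8.59 degrees, less where a joint would pass 70% of its speed; a pose out of reach is approached as far as the arm can. A call with a gripper value outside its range is refused whole. The fingers move at their own pace and stop on an object; "squeeze" is the grip in N (left out, the last holds). Time passes only in rows, so rows that repeat a pose let the fingers close. It gives the time, the measured TCP pose, the force, the opening and the grip force at its end, in the units of the state.
- r.get_state(): the state, without advancing time (a new reading comes with each control period).
- r.capture(name): name is "side" or "top"; returns (picture, depth): 384x512x3 uint8, red, green, blue; 384x512 float32, m along the optical axis (not along the pixel's ray), 0 where there is no reading.
- r.get_calibration(name): a dict with "fov_y" (degrees; the focal length in pixels is half the picture's height over the tangent of half this angle, whatever the lens; pixels are square), "cx", "cy" (the principal point, pixels), "view" (4x4, takes a point from world to camera coordinates). Camera axes: x right, y down, z forward; pixel columns grow to the right and rows downward; lengths in m; the calibration is good to about 2 mm. A picture is of the moment at which its call begins. get_calibration takes no time and is no camera call.
- r.close_job(): hands the job in; it is judged then, once.
The state is a dict: "time_s": time; "joints": joint angles; "qd": joint speeds; "joint_torque": joint torques, N m; "tcp_pos": TCP position; "eef_rot": TCP orientation; "contact_force": force on the tool from outside, world axes, zero at the start; "moment": the same for the moment, N m; "gripper_width": finger opening in m; "gripper_force": force on a finger pad.
Only numpy, scipy, OpenCV 4.12 (cv2) and the standard library are available. Lean on these libraries where they do the work, as an engineer would, in place of code of your own. Each camera call takes 0.05 s, during which the arm holds its last target. There are 200 camera calls.

### The job

Get the contact grease ready for the next row of battery terminals: stand the yellow bottle with the red cap upright in the empty pocket of the blue bottle holder and let go of it, then twist its red cap anticlockwise until it is fully open. It is a soft squeeze bottle, so hold it gently, lower it right down to the floor of the pocket before you let go, and leave everything else on the bench where it is.

Things in the scene. Friction and masses are not known exactly. Their poses are not given: they have to be found in the camera images.
- grease_bottle: yellow square squeeze bottle of grease, red cap, standing loose, about 0.2 kg. Body 52 x 52 mm, flat sides 74 mm tall, then a shoulder to 86 mm; 112 mm tall with cap. Origin: centre of underside; z up, x and y square to its sides; paper label on the -x side. Soft: a grip over 60 N (120 N, both fingers added) crushes it; 30 to 40 N is plenty
- grease_cap (a joint): twist-open cap, rad: 0 = shut, 3.14 = fully open at its stop (half a turn anticlockwise seen from above). Starts at most 0.25 open. Captive: it stays on the bottle, turns about the bottle's z axis with about 0.12 N m of friction, climbs 2 mm over the half turn and stays where it is left
- cap_top (a point): centre of the flat top of the red cap's ribbed round collar, 106 mm above the bottle's underside when shut. Collar 38 mm diameter, 22 mm tall (its lower edge at 84 mm); a white nozzle 16 mm wide stands 6 mm above this point. Its x axis follows the cap's white index line, which points to the bottle's +x when shut, to -x when fully open
- bottle_holder: blue sheet-metal bottle holder screwed to the bench: base plate 92 x 214 x 4 mm with two square pockets in a row along its y axis, centres 110 mm apart. Origin: centre of its underside, z up. The pocket on its +y side is empty; a white bottle stands in the other one
- empty_pocket (a point): centre of the empty pocket's floor, 4 mm above the bench, axes parallel to the holder's. Inside 58 x 58 mm (3 mm play each side of the bottle); walls stand 30 mm above the floor, then lips flare outward at 45 degrees to 73 mm across at 37 mm. The walls keep the bottle from turning; any of its four facings fits.
- solvent_bottle: white square bottle with a green cap, same shape and size as the yellow one, standing in the holder's other pocket; to be left alone. Origin: centre of its underside
- nut_dish: round steel dish of nuts, 88 mm across, 22 mm tall, loose; to be left alone. Origin: centre of its underside
- washer_jar: round glass jar with a white lid, 58 mm in diameter, 75 mm tall, loose; to be left alone. Origin: centre of its underside
- tape_gun: orange hand tape dispenser with a yellow roll, lying flat, about 240 mm long, 52 mm tall; to be left alone. Origin: under the centre of the roll
- torque_driver: torque screwdriver with a green handle, lying flat, 220 mm long, 33 mm thick; to be left alone. Origin: under the middle of its length
- multimeter: orange and black multimeter lying flat, 175 x 86 x 40 mm; to be left alone. Origin: centre of its underside
- spare_cell: black prismatic battery cell standing upright, 148 x 40 x 92 mm with two terminal studs on top up to 104 mm; to be left alone. Origin: centre of its underside

How it is judged:
By the outcome, as a careful person would: the job done as asked, in the order asked, and still so for the second after the job is handed in, with the robot touching nothing.
It also fails if it takes over 70 s, if anything falls off the work surface, if the arm or the gripper's body presses on something with over 40 N, if the wrist force passes 120 N, or if a joint passes its speed limit or range.

## Working session

There is one attempt and no reset: what is moved stays moved. The work goes in short steps, Python scripts to look and compute and a tool call to move; the robot and the scene stay as the last step left them, time stands still between calls to the robot, and variables do not carry over. Pictures are saved under pics/ and viewed, at most 10 in all, crops included, and the job is handed in when it is done.

Besides the shell and the picture viewer there is one more tool, called after "Call:" in YAML: its name, and indented under it one key for each argument. carry_out: Moves the arm, as the interface text tells. Its arguments: {"type":"object","properties":{"deltas":{"type":"array"},"squeeze":{"type":"number"}},"required":["deltas"]}

```bash
mkdir -p pics; cat > h.py <<'E'
import numpy as np, cv2
from plant import r
def cam(n):
    c=r.get_calibration(n); f=192/np.tan(np.radians(c['fov_y'])/2); return c,f,np.array(c['view'])
def world(n,u,v,d):
    c,f,V=cam(n); p=np.array([(u-c['cx'])/f*d,(v-c['cy'])/f*d,d,1]); return (np.linalg.inv(V)@p)[:3]
def ray_z(n,u,v,z):
    c,f,V=cam(n); Vi=np.linalg.inv(V); o=Vi[:3,3]; w=Vi[:3,:3]@np.array([(u-c['cx'])/f,(v-c['cy'])/f,1]); return o+w*(z-o[2])/w[2]
def cloud(n,D):
    c,f,V=cam(n); v,u=np.mgrid[:384,:512]; P=np.stack([(u-c['cx'])/f*D,(v-c['cy'])/f*D,D,np.ones_like(D)],-1)
    return (P@np.linalg.inv(V).T)[...,:3]
E
python3 - <<'E'
from h import *
for n in('top','side'):
    I,D=r.capture(n); np.savez(''+n+'0.npz',I=I,D=D)
    cv2.imwrite(f'pics/{n}0.png',cv2.resize(I[...,::-1],(800,600),interpolation=cv2.INTER_CUBIC))
    print(r.get_calibration(n))
print(r.get_state())
E
```

```text
{'fov_y': 56.3970437710495, 'cx': 254.93422359448724, 'cy': 182.2824732144901, 'view': array([[ 0.01096732, -0.99989066,  0.00991875,  0.12360121],
       [-0.99361968, -0.01201096, -0.11214125,  0.57736764],
       [ 0.11224813, -0.00862558, -0.99364277,  1.00794755],
       [ 0.        ,  0.        ,  0.        ,  1.        ]])}
{'fov_y': 52.30141668935734, 'cx': 247.92644504989016, 'cy': 190.06403342010623, 'view': array([[ 0.98938592, -0.14367897,  0.02172199, -0.55696449],
       [-0.07925109, -0.6588315 , -0.74810448,  0.20651348],
       [ 0.12179802,  0.73844256, -0.66322533,  1.02236737],
       [ 0.        ,  0.        ,  0.        ,  1.        ]])}
{'time_s': 0.1, 'joints': array([ 8.72663266e+01,  2.05871549e+01,  6.39771184e-01, -1.58015323e-02,
       -7.01352366e+01, -1.65080164e+01]), 'qd': array([-0.09617686, -0.15411918,  0.13396747,  0.09737772,  0.01263576,
       -0.0528393 ]), 'joint_torque': array([-1.34495429e-03, -5.84163022e+01,  2.93752491e+01,  7.01544061e+00,
        1.01457830e-02, -5.13200575e-05]), 'tcp_pos': array([0.22233029, 0.63688649, 0.22573013]), 'eef_rot': array([ 1.79916564e+02, -9.23540915e-03, -1.92470631e+01]), 'contact_force': array([-0.29289245,  0.15736502,  0.17615177]), 'moment': array([ 0.03489981, -0.02208892,  0.0116763 ]), 'gripper_force': 0.0, 'gripper_width': 0.08747639883731013}
```

View pics/top0.png

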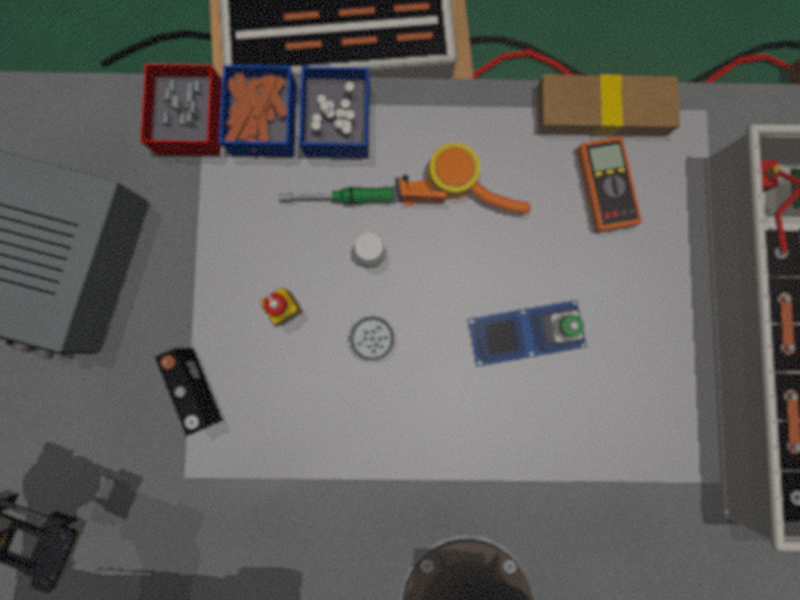

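View pics/side0.png

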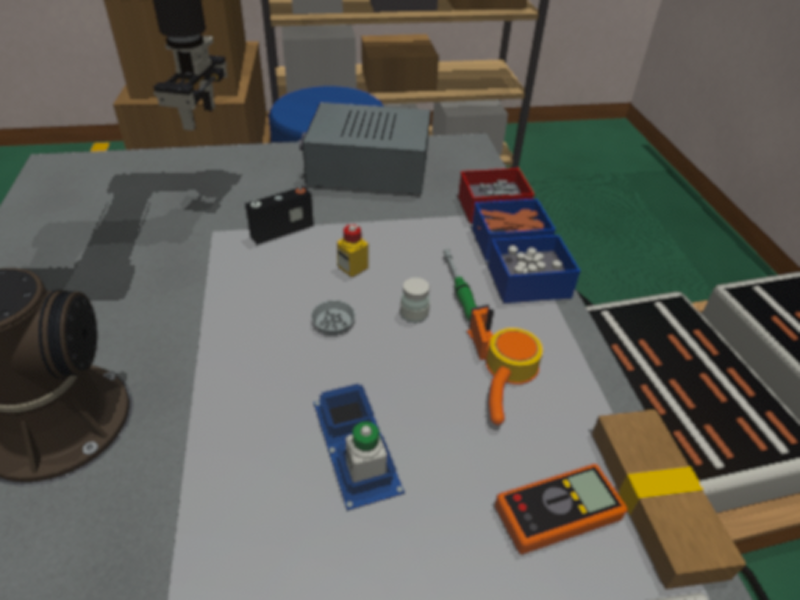

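Top view: yellow bottle about (280,306), holder with its empty pocket about (500,338), white bottle at (566,326). The side view shows the bottle's paper label on its left-front face at (345,260). Next, enlarged crops and depth-cloud measurements.

```bash
python3 - <<'E'
from h import *
T=np.load('top0.npz');S=np.load('side0.npz')
def crop(I,u,v,w,h,k): return cv2.resize(I[v:v+h,u:u+w,::-1],(w*k,h*k),interpolation=cv2.INTER_CUBIC)
a=crop(T['I'],160,176,40,40,10); b=crop(T['I'],295,185,90,56,8)[:, :]
c=crop(S['I'],205,135,40,40,10)
out=np.zeros((600,800,3),np.uint8); out[:300,:300]=cv2.resize(a,(300,300)); out[:300,300:600]=cv2.resize(c,(300,300))
out[300:,:482]=cv2.resize(b,(482,300)); cv2.imwrite('pics/crop1.png',out)
for n,X in(('top',T),('side',S)):
    P=cloud(n,X['D']); H=cv2.cvtColor(X['I'],cv2.COLOR_RGB2HSV); h,s,v=H[...,0],H[...,1],H[...,2]
    p=P; on=(X['D']>0)&(p[...,0]>.3)&(p[...,0]<.75)
    def rep(k,m):
        q=p[m]; print(n,k,len(q),q.mean(0).round(4),'z',np.percentile(q[:,2],[2,50,98]).round(4)); return q
    reg=on&(abs(p[...,1]-.3)<.12)
    y=rep('yellow side',reg&(h>18)&(h<32)&(s>120)&(p[...,2]>.02)&(p[...,2]<.1))
    sh=rep('yellow top',reg&(h>18)&(h<32)&(s>120)&(p[...,2]>.065)&(p[...,2]<.1))
    rd=reg&((h<8)|(h>172))&(s>120)&(p[...,2]>.06)
    rep('red',rd); q=rep('redtop',rd&(p[...,2]>.098)); print((q[:,:2].min(0)+q[:,:2].max(0))/2)
    bl=on&(h>95)&(h<125)&(s>120)&(p[...,2]<.06)&(p[...,2]>-.01)&(abs(p[...,1]+.15)<.2)
    q=rep('blue',bl); print(cv2.minAreaRect((q[q[:,2]<.012][:,:2]*1000).astype(np.float32)))
    q2=q[q[:,2]>.02]; print('rims',len(q2)); print(cv2.minAreaRect((q2[:,:2]*1000).astype(np.float32)))
    g=on&(h>40)&(h<85)&(s>100)&(p[...,2]>.09)&(p[...,1]<0); rep('green',g)
    q=y; print('yellow rect',cv2.minAreaRect((q[:,:2]*1000).astype(np.float32)))
E
```

```text
top yellow side 162 [0.5298 0.3317 0.0708] z [0.0396 0.0726 0.0812]
top yellow top 136 [0.5287 0.3334 0.0743] z [0.0662 0.0741 0.0816]
top red 97 [0.5312 0.342  0.1056] z [0.1018 0.1056 0.1089]
top redtop 97 [0.5312 0.342  0.1056] z [0.1018 0.1056 0.1089]
[0.53330803 0.34319317]
top blue 164 [ 0.4952 -0.1175  0.0059] z [-0.0001  0.0035  0.0406]
((498.0505676269531, -142.5697021484375), (82.57262420654297, 119.47440338134766), 11.75418472290039)
rims 11
((492.334228515625, -117.5169906616211), (74.89202880859375, 152.40960693359375), 11.310797691345215)
top green 75 [ 0.4971 -0.1891  0.1089] z [0.1043 0.1091 0.113 ]
yellow rect ((532.1614379882812, 343.4571838378906), (48.97843933105469, 48.69556427001953), 34.79775619506836)
side yellow side 257 [0.5376 0.3241 0.0594] z [0.0231 0.0646 0.0851]
side yellow top 128 [0.5324 0.328  0.0748] z [0.0656 0.0741 0.086 ]
side red 72 [0.5337 0.3329 0.102 ] z [0.092  0.1041 0.108 ]
side redtop 55 [0.5333 0.3344 0.1044] z [0.0983 0.105  0.108 ]
[0.53451166 0.33835742]
side blue 1249 [ 0.4862 -0.1289  0.0196] z [0.0018 0.0124 0.0425]
((494.4066467285156, -119.66282653808594), (88.13866424560547, 202.1077880859375), 10.90155029296875)
rims 579
((491.6874084472656, -115.9552993774414), (75.27980041503906, 185.48509216308594), 10.66132640838623)
side green 180 [ 0.5021 -0.1743  0.1083] z [0.0976 0.1095 0.1122]
yellow rect ((531.7365112304688, 328.06097412109375), (44.42313003540039, 60.83721923828125), 79.45047760009766)
```

View pics/crop1.png

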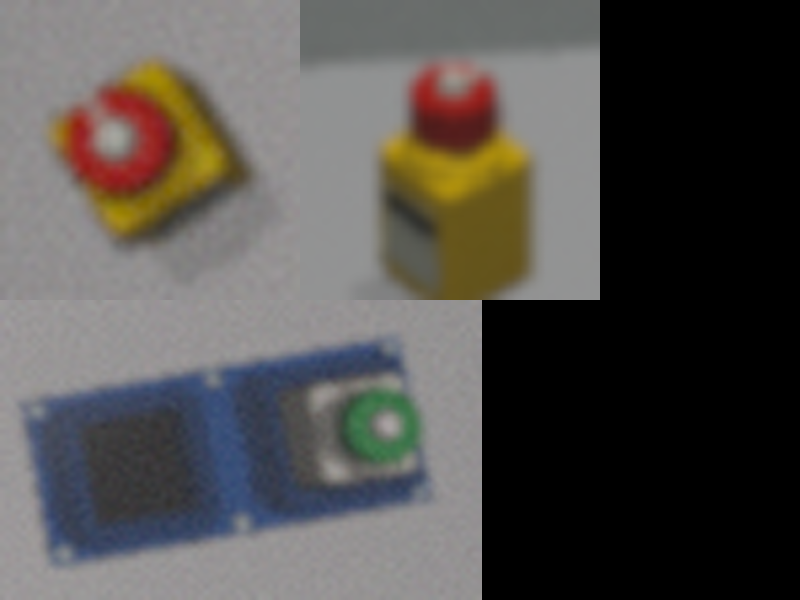

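Crop: the cap's index line runs up-left from the nozzle at (115,138), and the bottle's label faces away from it. The holder plate corners are at about (25,402), (390,338), (430,492) and (55,565). I'll refine with a silhouette fit in both views.

```bash
cat > fit.py <<'E'
from h import *
from scipy.optimize import minimize
def proj(n,P):
    c,f,V=cam(n); q=P@V[:3,:3].T+V[:3,3]; return np.stack([q[:,0]/q[:,2]*f+c['cx'],q[:,1]/q[:,2]*f+c['cy']],1)
def sq(hx,hy,z): return np.array([[a*hx,b*hy,z] for a in(-1,1) for b in(-1,1)])
t=np.linspace(0,2*np.pi,40)
def cyl(rr,z): return np.stack([rr*np.cos(t),rr*np.sin(t),0*t+z],1)
def bottle(z0=0): return [np.vstack([sq(.026,.026,z0),sq(.026,.026,z0+.074),cyl(.019,z0+.086)]),np.vstack([cyl(.019,z0+.084),cyl(.019,z0+.106)])]
def plate(): return [np.vstack([sq(.046,.107,0),sq(.046,.107,.004)])]
def render(n,parts,p,k=8):
    m=np.zeros((384*k,512*k),np.uint8); c,s=np.cos(p[2]),np.sin(p[2]); R=np.array([[c,-s,0],[s,c,0],[0,0,1]])
    for P in parts:
        q=proj(n,P@R.T+[p[0],p[1],0]); h=cv2.convexHull(((q+.5)*k-.5).round().astype(np.int32)); cv2.fillConvexPoly(m,h,255)
    return cv2.GaussianBlur(cv2.resize(m,(512,384),interpolation=cv2.INTER_AREA),(0,0),.8)/255.
def fit(n,I,parts,p0,mask,ign=None):
    m=cv2.GaussianBlur(mask.astype(np.float32),(0,0),.8)
    def cost(p): 
        d=(render(n,parts,p)-m)**2
        return (d if ign is None else d*~ign).sum()
    x0=np.array(p0); S=np.vstack([x0]+[x0+e for e in np.diag([.006,.006,.08])])
    o=minimize(cost,x0,method='Nelder-Mead',options=dict(initial_simplex=S,xatol=1e-4,fatol=1e-3,maxiter=120)); return o.x,o.fun
E
python3 - <<'E'
from fit import *
for n in('top','side'):
    X=np.load(n+'0.npz'); I=X['I']; P=cloud(n,X['D']); H=cv2.cvtColor(I,cv2.COLOR_RGB2HSV)
    near=(np.hypot(P[...,0]-.533,P[...,1]-.335)<.07)
    m=near&((H[...,1]>90)|(P[...,2]>.02)) 
    x,f=fit(n,I,bottle(),[.533,.335,.6],m); print(n,'bottle',x[:2].round(4),np.degrees(x[2]),f)
    m=(P[...,2]<.06)&(np.abs(P[...,0]-.495)<.09)&(abs(P[...,1]+.12)<.15)&((H[...,1]>90)|(P[...,2]>.012))
    m=(np.abs(P[...,0]-.495)<.09)&(abs(P[...,1]+.12)<.15)&((H[...,1]>90)|(P[...,2]>.012))
    k=render(n,[np.vstack([sq(.0365,.0365,.004)+[0,s,0],sq(.0365,.0365,.041)+[0,s,0]]) for s in(-.055,.055)]+[q+[0,-.055,0] for q in bottle(.004)],[.494,-.12,.19])>.3
    parts=plate()+[np.vstack([sq(.0365,.0365,.041)+[0,s,0],sq(.029,.029,.034)+[0,s,0]]) for s in(-.055,.055)]+[q+[0,-.055,0] for q in bottle(.004)]
    x,f=fit(n,I,parts,[.494,-.12,.19],m); print(n,'holder',x[:2].round(4),np.degrees(x[2]),f)
    c,s=np.cos(x[2]),np.sin(x[2]); print(' pocket',(x[0]-.055*s).round(4),(x[1]+.055*c).round(4))
print(r.get_state()['tcp_pos'])
E
```

```text
top bottle [0.5328 0.3472] 32.77980980313783 14.907439215822913
top holder [ 0.4921 -0.1149] 10.584017303826222 584.8225483105227
 pocket 0.482 -0.0608
side bottle [0.5345 0.349 ] 18.30352200044058 30.10074746144746
side holder [ 0.4936 -0.1108] 10.545131643202026 230.3737741040761
 pocket 0.4835 -0.0567
[0.22233029 0.63688649 0.22573013]
```

```bash
python3 - <<'E'
from fit import *
def cr(x,y,s,u0,v0): return (x+.5)/s-.5+u0,(y+.5)/s-.5+v0
print('nozzle top',ray_z('top',*cr(115,138,7.5,160,176),.112), 'side',ray_z('side',*cr(454,84-0,7.5,205-300/7.5,135),.112))
print('idx',ray_z('top',*cr(92,104,7.5,160,176),.106))
c=[ray_z('top',*cr(x,y-300,482/90,295,185),.004)[:2] for x,y in((25,402),(390,338),(430,492),(55,565))]
print(np.array(c).round(4),np.mean(c,0), cv2.minAreaRect((np.array(c)*1000).astype(np.float32)))
s=[ray_z('top',*cr(x,y-300,482/90,295,185),.004)[:2] for x,y in((38,412),(213,378),(390,347),(422,490),(243,523),(64,553))]
print('screws',np.array(s).round(4),np.mean(s,0))
print('green noz',ray_z('top',*cr(388,125,482/90,295,185),.116))
for n in('top','side'):
    X=np.load(n+'0.npz'); H=cv2.cvtColor(X['I'],cv2.COLOR_RGB2HSV); h,s=H[...,0],H[...,1]
    v,u=np.mgrid[:384,:512]
    m=np.zeros_like(s,bool); 
    if n=='top': m[176:216,160:200]=1
    else: m[135:185,205:245]=1
    m&=(s>110)&((h<34)|(h>170))
    if n=='side': m[140:,:][:, :]=m[140:,:]
    # label is grey: close mask with hull
    cs,_=cv2.findContours(m.astype(np.uint8),0,2); 
    if n=='top':
        x,f=fit(n,None,bottle(),[.533,.345,.6],m)
    else:
        ign=np.zeros_like(m); ign[160:,:226]=1
        x,f=fit(n,None,bottle(),[.533,.345,.6],m,ign)
    print(n,m.sum(),x[:2].round(4),np.degrees(x[2]),f)
    m=np.zeros_like(s,bool)
    if n=='top': m[180:246,290:390]=1
    else: m[240:325,195:265]=1
    m&=(s>110)&(h>95)&(h<125)
    parts=plate()+[np.vstack([sq(.0365,.0365,.041)+[0,.055,0],sq(.029,.029,.034)+[0,.055,0]])]
    ign=render(n,[q*[1.3,1.3,1.1]+[0,-.055,0] for q in bottle(.004)]+[(sq(.029,.029,.03))+[0,.055,0],sq(.029,.029,.015)+[0,-.055,0]],[.494,-.115,.185])>.2
    x,f=fit(n,None,parts,[.494,-.115,.185],m,ign); c,s_=np.cos(x[2]),np.sin(x[2])
    print(n,'holder',x[:2].round(4),np.degrees(x[2]),f,'pocket',(x[0]-.055*s_).round(4),(x[1]+.055*c).round(4))
E
```

```text
nozzle top [0.53296845 0.34370316 0.112     ] side [0.53517798 0.33918918 0.112     ]
idx [0.54552757 0.3536389  0.106     ]
[[ 0.5169 -0.0022]
 [ 0.5549 -0.2058]
 [ 0.4698 -0.2258]
 [ 0.4277 -0.0184]] [ 0.49232298 -0.11303144] ((493.174560546875, -113.08637237548828), (90.65188598632812, 211.70370483398438), 11.474523544311523)
screws [[ 0.5115 -0.0093]
 [ 0.5314 -0.1067]
 [ 0.5498 -0.2056]
 [ 0.4709 -0.2214]
 [ 0.4517 -0.1221]
 [ 0.4343 -0.0233]] [ 0.49159376 -0.11475743]
green noz [ 0.50148885 -0.16730551  0.116     ]
top 310 [0.5347 0.3468] 36.47168906228841 89.49939230886534
top holder [ 0.4967 -0.1327] 11.284407520224994 465.3875809819274 pocket 0.486 -0.0788
side 382 [0.5321 0.3405] 64.67973816699968 32.963630903844944
side holder [ 0.4944 -0.1117] 10.663842089124266 89.43592706612966 pocket 0.4843 -0.0577
```

Call:
carry_out:
  deltas:
    - [1,[390,174,27],[0,0,2.22]]
    - [1,[390,174,27],[0,0,2.22]]
    - [1,[390,174,27],[0,0,2.22]]
    - [1,[390,174,27],[0,0,2.22]]
    - [1,[390,174,27],[0,0,2.22]]
    - [1,[390,174,27],[0,0,2.22]]
    - [1,[390,174,27],[0,0,2.22]]
    - [1,[390,174,27],[0,0,2.22]]
    - [1,[390,174,27],[0,0,2.22]]
    - [1,[390,174,27],[0,0,2.22]]
    - [1,[390,174,27],[0,0,2.22]]
    - [1,[390,174,27],[0,0,2.22]]
  squeeze: 35

```text
time_s: 1.3
tcp_pos: [0.5335, 0.3438, 0.199]
eef_rot: [180.0, -0.1, -122.8]
contact_force: [-1.1, 0.2, -0.6]
gripper_width: 0.0877
gripper_force: 0.0
```

```bash
cat > go.py <<'E'
import sys
from h import *
from scipy.spatial.transform import Rotation as R
def go(x,y,z,yaw):
    s=r.get_state(); A=R.from_euler('xyz',s['eef_rot'],degrees=True); B=R.from_euler('xyz',[180,0,yaw],degrees=True)
    print(s['tcp_pos'].round(4),s['eef_rot'].round(2),'F',s['contact_force'].round(1),'t',s['time_s'],'w',s['gripper_width'],s['gripper_force'],'j6',s['joints'][5].round(1))
    print('d mm',(A.inv().apply(np.array([x,y,z])-s['tcp_pos'])*1000).round(1),'rot',(A.inv()*B).as_rotvec().round(4))
if __name__=='__main__': go(*map(float,sys.argv[1:]))
E
python3 go.py .533 .3435 .2 -146.5
```

```text
[0.5335 0.3438 0.199 ] [ 1.7998e+02 -6.0000e-02 -1.2279e+02] F [-1.1  0.2 -0.6] t 1.3 w 0.0876711269627707 0.0 j6 -83.2
d mm [ 0.5  0.2 -1. ] rot [ 1.000e-04 -1.100e-03  4.138e-01]
```

Call:
carry_out:
  deltas:
    - [1,[0,0,0],[0,0,0.413]]
    - [1,[0,0,0],[0,0,0.413]]
    - [1,[0,0,0],[0,0,0.413]]
    - [1,[0,0,20],[0,0,0.413]]
    - [1,[0,0,50],[0,0,0.413]]
    - [1,[0,0,80],[0,0,0.413]]
    - [1,[0,0,105],[0,0,0.413]]
    - [1,[0,0,125],[0,0,0.413]]
    - [1,[0,0,140],[0,0,0.413]]
    - [1,[0,0,149],[0,0,0.413]]
    - [1,[0,0,149],[0,0,0.413]]

```text
time_s: 2.4
tcp_pos: [0.5326, 0.3438, 0.049]
eef_rot: [-180.0, -0.2, -146.0]
contact_force: [-1.1, -0.2, 0.1]
gripper_width: 0.0875
gripper_force: 0.0
```

```bash
python3 go.py .533 .3435 .05 -146.5; python3 - <<'E'
from h import *
o=np.zeros((600,800,3),np.uint8)
for i,(n,u,v) in enumerate((('top',150,160),('side',190,120))):
    I,D=r.capture(n); np.savez(n+'1.npz',I=I,D=D); o[:480,i*400:i*400+400]=cv2.resize(I[v:v+72,u:u+60,::-1],(400,480),interpolation=cv2.INTER_CUBIC)
cv2.imwrite('pics/g1.png',o[:480])
E
```

```text
[0.5326 0.3438 0.049 ] [-1.7997e+02 -1.5000e-01 -1.4605e+02] F [-1.1 -0.2  0.1] t 2.4 w 0.08751371599914508 0.0 j6 -106.5
d mm [-0.2 -0.4 -1. ] rot [-0.0006 -0.0027  0.0079]
```

View pics/g1.png

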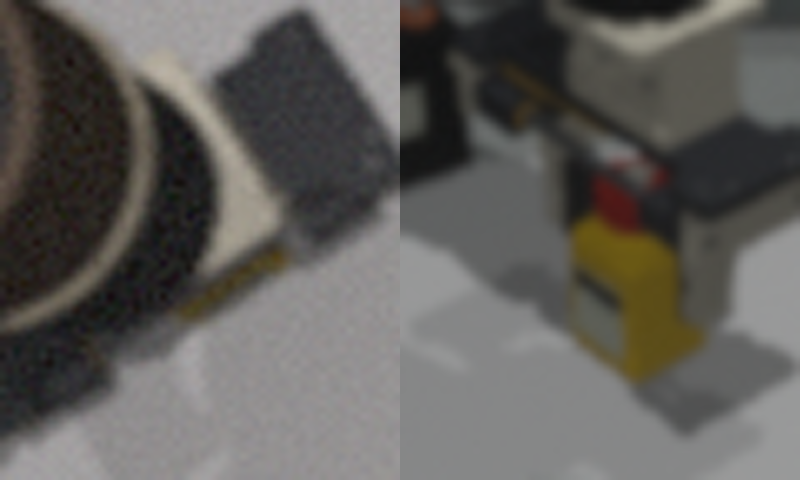

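The side view shows the bottle sitting between the fingers, with the right finger near the face at (690,270) and nothing touching. Close gently.

Call:
carry_out:
  deltas:
    - [0.5,[0,0,0],[0,0,0]]
    - [0.5,[0,0,0],[0,0,0]]
    - [0.5,[0,0,0],[0,0,0]]
    - [0.5,[0,0,0],[0,0,0]]
    - [0.5,[0,0,0],[0,0,0]]
    - [0.5,[0,0,0],[0,0,0]]
    - [0.5,[0,0,0],[0,0,0]]
    - [0.5,[0,0,0],[0,0,0]]
  squeeze: 35

```text
time_s: 3.3
tcp_pos: [0.5334, 0.3446, 0.0508]
eef_rot: [180.0, 0.0, -146.0]
contact_force: [-1.4, -0.1, 2.1]
gripper_width: 0.052
gripper_force: 35.0
```

Call:
carry_out:
  deltas:
    - [0.5,[0,0,-5],[0,0,0]]
    - [0.5,[0,0,-20],[0,0,0]]
    - [0.5,[0,0,-40],[0,0,0]]
    - [0.5,[0,0,-60],[0,0,0]]
    - [0.5,[0,0,-75],[0,0,0]]
    - [0.5,[0,0,-80],[0,0,0]]
    - [0.5,[0,0,-80],[0,0,0]]

```text
time_s: 4.0
tcp_pos: [0.5334, 0.3446, 0.131]
eef_rot: [180.0, 0.0, -146.0]
contact_force: [-0.9, 0.2, -2.5]
gripper_width: 0.0519
gripper_force: 35.0
```

```bash
python3 go.py .4815 -.060 .13 -79.2
```

```text
[0.5334 0.3446 0.131 ] [ 1.7998e+02  5.0000e-02 -1.4604e+02] F [-0.9  0.2 -2.5] t 4.0 w 0.051858391703312676 34.993481040000916 j6 -106.5
d mm [ 269.  -306.6    0.6] rot [-1.0000e-04  1.0000e-03 -1.1666e+00]
```

Call:
carry_out:
  deltas:
    - [0.5,[8,-9,0],[0,0,-0.03]]
    - [0.5,[27,-31,0],[0,0,-0.12]]
    - [0.5,[51,-58,0],[0,0,-0.22]]
    - [0.5,[78,-89,0],[0,0,-0.34]]
    - [0.5,[105,-120,0],[0,0,-0.46]]
    - [0.5,[135,-153,0],[0,0,-0.58]]
    - [0.5,[164,-187,0],[0,0,-0.71]]
    - [0.5,[194,-221,0],[0,0,-0.84]]
    - [0.5,[221,-251,0],[0,0,-0.95]]
    - [0.5,[245,-279,0],[0,0,-1.06]]
    - [0.5,[261,-297,0],[0,0,-1.13]]
    - [0.5,[269,-306.6,0],[0,0,-1.167]]

```text
time_s: 5.2
tcp_pos: [0.48, -0.0621, 0.1295]
eef_rot: [179.9, 0.0, -79.1]
contact_force: [-0.4, 0.9, -3.1]
gripper_width: 0.0518
gripper_force: 35.0
```

```bash
python3 go.py .4815 -.060 .13 -79.2; python3 - <<'E'
from h import *
o=np.zeros((600,800,3),np.uint8)
for i,(n,u,v) in enumerate((('top',290,170),('side',185,210))):
    I,D=r.capture(n); np.savez(n+'2.npz',I=I,D=D); o[:600,i*400:i*400+400]=cv2.resize(I[v:v+120,u:u+80,::-1],(400,600),interpolation=cv2.INTER_CUBIC)
cv2.imwrite('pics/g2.png',o)
E
```

```text
[ 0.48   -0.0621  0.1295] [ 1.7988e+02  1.0000e-02 -7.9130e+01] F [-0.4  0.9 -3.1] t 5.2 w 0.05184007794574987 34.993348717689514 j6 -5.1
d mm [-1.8 -1.9 -0.5] rot [0.0021 0.0001 0.0011]
```

View pics/g2.png

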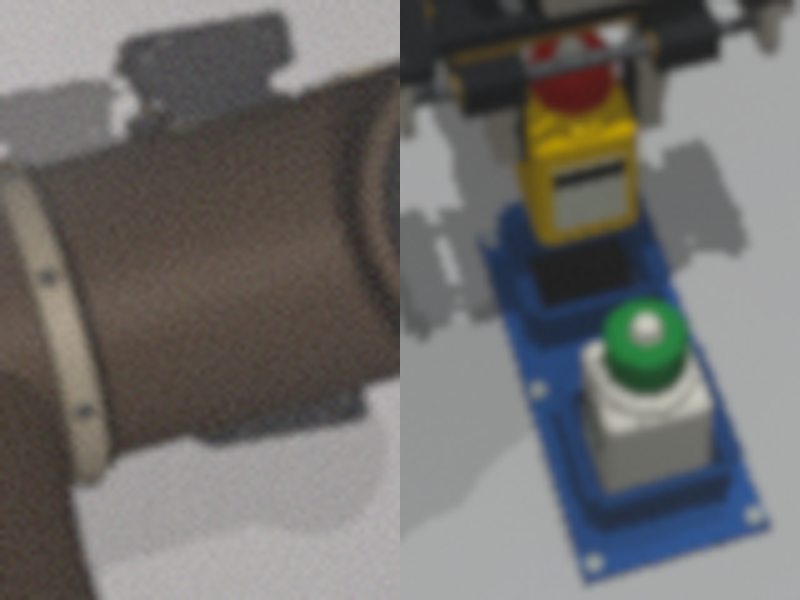

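Side crop: the bottle hangs upright over the empty pocket, with the bottom edge of its front face running from (545,245) to (637,228). I'll check its offset to the pocket with the side camera.

```bash
python3 - <<'E'
from fit import *
f=lambda x,y,z: ray_z('side',(x-400+.5)/5-.5+185,(y+.5)/5-.5+210,z)[:2]
s=r.get_state(); print(s['tcp_pos'])
a,b=f(545,245,.0787),f(637,228,.0787); print(a,b,(a+b)/2-.026*np.array([.187,-.982]))
a,b=f(527,135,.0787+.074),f(640,110,.0787+.074); print('upper',a,b)
w=[f(x,y,.004) for x,y in((586,583),(770,525))]; print('plate front',w,np.mean(w,0)+.107*np.array([-.187,.982]),np.mean(w,0)+.162*np.array([-.187,.982]))
s2=[f(x,y,.004) for x,y in((593,563),(755,514))]; print(s2, np.mean(s2,0))
g=ray_z('side',(646-400+.5)/5-.5+185,(328+.5)/5-.5+210,.116)[:2]; print('green',g,g+.11*np.array([-.187,.982]))
# silhouette fit of hanging bottle (yellow+red; label hole closed) 
I=np.load('side2.npz')['I']; H=cv2.cvtColor(I,cv2.COLOR_RGB2HSV)
m=np.zeros(I.shape[:2],bool); m[225:262,205:240]=1
m&=(H[...,0]>15)&(H[...,0]<34)&(H[...,1]>110)
cs,_=cv2.findContours(m.astype(np.uint8),0,2); c=max(cs,key=cv2.contourArea); mm=np.zeros(I.shape[:2],np.uint8); cv2.drawContours(mm,[c],-1,1,-1)
ign=np.zeros_like(m); ign[:235]=1
x,fv=fit('side',None,[bottle(.0787)[0]],[.4815,-.06,.19],mm>0,ign); print('fit',x[:2],np.degrees(x[2]),fv,mm.sum())
E
```

```text
[ 0.4802864  -0.06161873  0.12950901]
[ 0.46315411 -0.08752348] [ 0.5092267  -0.08269146] [ 0.4813284  -0.05957547]
upper [ 0.4579481  -0.08070972] [ 0.51232349 -0.07160081]
plate front [array([ 0.46843603, -0.22760265]), array([ 0.5582001 , -0.20930297])] [ 0.49330906 -0.11337881] [ 0.48302406 -0.05936881]
[array([ 0.47263995, -0.21792703]), array([ 0.55202292, -0.20258862])] [ 0.51233143 -0.21025783]
green [ 0.50352585 -0.17003158] [ 0.48295585 -0.06201158]
fit [ 0.48232985 -0.05731744] 1.1311057028998426 8.750337403276871 576
```

Call:
carry_out:
  deltas:
    - [0.5,[0,0,5],[0,0,0]]
    - [0.5,[0,0,15],[0,0,0]]
    - [0.5,[0,0,25],[0,0,0]]
    - [0.5,[0,0,31],[0,0,0]]
    - [0.5,[0,0,31],[0,0,0]]
    - [0.5,[0,0,31],[0,0,0]]

```text
time_s: 5.9
tcp_pos: [0.4815, -0.0599, 0.0993]
eef_rot: [180.0, -0.0, -79.1]
contact_force: [-0.3, 0.7, -2.8]
gripper_width: 0.0518
gripper_force: 35.0
```

```bash
python3 go.py .4818 -.0612 .0548 -79.2; python3 - <<'E'
from h import *
I,D=r.capture('side'); cv2.imwrite('pics/g3.png',cv2.resize(I[225:300,190:270,::-1],(640,600),interpolation=cv2.INTER_CUBIC))
E
```

```text
[ 0.4815 -0.0599  0.0993] [ 1.7996e+02 -1.0000e-02 -7.9140e+01] F [-0.3  0.7 -2.8] t 5.9 w 0.05181149789512626 34.99345779418945 j6 -5.3
d mm [ 1.3 -0.  44.5] rot [ 0.0006 -0.0002  0.001 ]
```

View pics/g3.png

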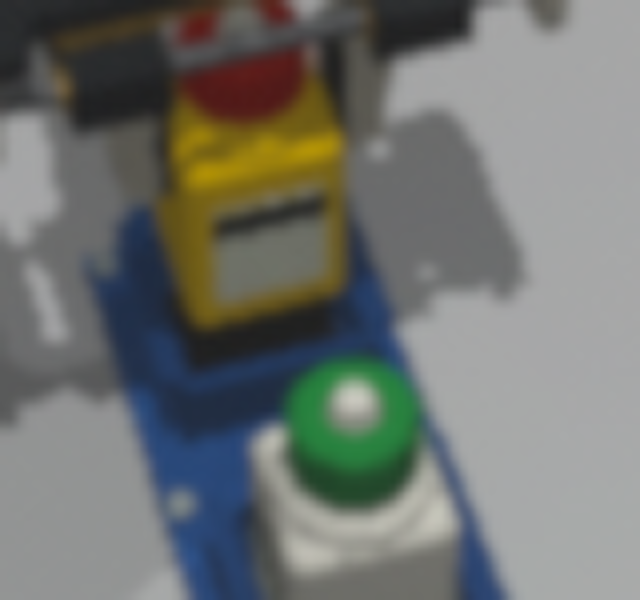

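The side crop shows the bottle square above the pocket, with its bottom edge at (195,330)–(345,285). Descend slowly.

Call:
carry_out:
  deltas:
    - [0.5,[0.7,0,4],[0,0,0]]
    - [0.5,[0.7,0,9],[0,0,0]]
    - [0.5,[0.7,0,14],[0,0,0]]
    - [0.5,[0.7,0,19],[0,0,0]]
    - [0.5,[0.7,0,22],[0,0,0]]
    - [0.5,[0.7,0,22],[0,0,0]]

```text
time_s: 6.55
tcp_pos: [0.4813, -0.0609, 0.077]
eef_rot: [179.9, -0.0, -79.2]
contact_force: [0.2, -0.8, -2.7]
gripper_width: 0.052
gripper_force: 35.0
```

```bash
python3 go.py .4818 -.0605 .0548 -79.2
```

```text
[ 0.4813 -0.0609  0.077 ] [179.94  -0.   -79.18] F [ 0.2 -0.8 -2.7] t 6.55 w 0.05200646445544642 34.99345600605011 j6 -5.3
d mm [-0.3 -0.6 22.2] rot [ 0.0011 -0.0001  0.0004]
```

Free so far, with the underside about 22 mm above the floor.

Call:
carry_out:
  deltas:
    - [0.5,[0,0,5],[0,0,0]]
    - [0.5,[0,0,10],[0,0,0]]
    - [0.5,[0,0,14],[0,0,0]]
    - [0.5,[0,0,17],[0,0,0]]
    - [0.5,[0,0,19],[0,0,0]]
    - [0.5,[0,0,20],[0,0,0]]
    - [0.5,[0,0,20],[0,0,0]]

```text
time_s: 7.25
tcp_pos: [0.4816, -0.0608, 0.0575]
eef_rot: [180.0, -0.0, -79.2]
contact_force: [-0.4, -0.2, -2.3]
gripper_width: 0.0516
gripper_force: 35.0
```

Call:
carry_out:
  deltas:
    - [0.5,[0,0,1],[0,0,0]]
    - [0.5,[0,0,2],[0,0,0]]
    - [0.5,[0,0,2.5],[0,0,0]]
    - [0.5,[0,0,3],[0,0,0]]
    - [0.5,[0,0,3],[0,0,0]]

```text
time_s: 7.75
tcp_pos: [0.4817, -0.0608, 0.0547]
eef_rot: [-180.0, -0.0, -79.2]
contact_force: [-0.5, 1.2, -1.2]
gripper_width: 0.0516
gripper_force: 35.0
```

Call:
carry_out:
  deltas:
    - [0.5,[0,0,0.5],[0,0,0]]
    - [0.5,[0,0,1],[0,0,0]]
    - [0.5,[0,0,1],[0,0,0]]

```text
time_s: 8.05
tcp_pos: [0.4817, -0.0608, 0.0546]
eef_rot: [-180.0, -0.0, -79.1]
contact_force: [-5.2, 0.9, 13.0]
gripper_width: 0.0515
gripper_force: 35.0
```

The bottle is on the floor (+13 N). Release and rise.

Call:
carry_out:
  deltas:
    - [0.6,[0,0,0],[0,0,0]]
    - [1,[0,0,0],[0,0,0]]
    - [1,[0,0,0],[0,0,0]]
    - [1,[0,0,0],[0,0,0]]
    - [1,[0,0,0],[0,0,0]]
    - [1,[0,0,-10],[0,0,0]]
    - [1,[0,0,-30],[0,0,0]]
    - [1,[0,0,-60],[0,0,0]]
    - [1,[0,0,-85],[0,0,0]]
    - [1,[0,0,-95],[0,0,0]]
    - [1,[0,0,-95],[0,0,0]]

```text
time_s: 9.15
tcp_pos: [0.4826, -0.0606, 0.1504]
eef_rot: [-179.8, 0.0, -79.2]
contact_force: [-0.5, -0.2, -0.9]
gripper_width: 0.088
gripper_force: 0.0
```

```bash
python3 go.py .4817 -.0608 .15 -120; python3 - <<'E'
from h import *
I,D=r.capture('side'); np.savez('side4.npz',I=I,D=D); cv2.imwrite('pics/g4.png',cv2.resize(I[225:300,190:270,::-1],(640,600),interpolation=cv2.INTER_CUBIC))
E
```

```text
[ 0.4826 -0.0606  0.1504] [-1.7979e+02  1.0000e-02 -7.9160e+01] F [-0.5 -0.2 -0.9] t 9.15 w 0.08801662676265247 0.0 j6 -5.3
d mm [0.1 0.9 0.4] rot [-0.0034  0.0014  0.7127]
```

View pics/g4.png

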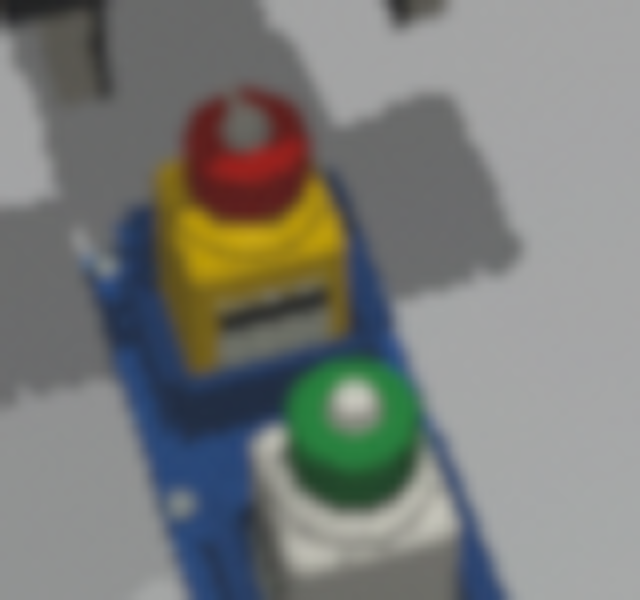

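The bottle is seated upright in the pocket, fingers clear, with its nozzle at about (245,125) and the index line pointing up and away from the camera. Next: turn the open gripper to the twist start.

Call:
carry_out:
  deltas:
    - [1,[0,0.5,0],[0,0,0.54]]
    - [1,[0,0.5,0],[0,0,0.54]]
    - [1,[0,0.5,0],[0,0,0.54]]
    - [1,[0,0.5,0],[0,0,0.54]]
    - [1,[0,0.5,0],[0,0,0.54]]

```text
time_s: 9.7
tcp_pos: [0.4802, -0.061, 0.1471]
eef_rot: [179.9, -0.1, -110.2]
contact_force: [0.6, -0.7, -0.2]
gripper_width: 0.088
gripper_force: 0.0
```

```bash
python3 - <<'E'
from fit import *
print(ray_z('side',(245.5)/8-.5+190,(125.5)/8-.5+225,.115), ray_z('side',(355.5)/8-.5+190,(400.5)/8-.5+225,.115))
I=np.load('side4.npz')['I']; H=cv2.cvtColor(I,cv2.COLOR_RGB2HSV); h,s=H[...,0],H[...,1]
for nm,sl,c,p0 in(('red',(slice(232,258),slice(208,234)),((h<9)|(h>171))&(s>110),[.482,-.06,0]),('green',(slice(268,292),slice(222,246)),(h>40)&(h<85)&(s>90),[.503,-.168,0])):
    m=np.zeros(h.shape,np.uint8); m[sl]=c[sl]; cs,_=cv2.findContours(m,0,2); mm=m*0; cv2.drawContours(mm,[max(cs,key=cv2.contourArea)],-1,1,-1)
    x,f=fit('side',None,[np.vstack([cyl(.019,.088),cyl(.019,.11)]),np.vstack([cyl(.007,.11),cyl(.007,.116)])],p0,mm>0); print(nm,x[:2].round(4),f)
E
python3 go.py .4817 -.0608 .092 -110
```

```text
[ 0.4826642  -0.06181244  0.115     ] [ 0.50412091 -0.16761398  0.115     ]
red [ 0.4832 -0.0602] 44.26889567227217
green [ 0.5036 -0.1653] 10.491460678145216
[ 0.4802 -0.061   0.1471] [ 1.7987e+02 -8.0000e-02 -1.1019e+02] F [ 0.6 -0.7 -0.2] t 9.7 w 0.08799176293070628 0.0 j6 -36.3
d mm [-0.8 -1.4 55.1] rot [ 0.0024 -0.0013 -0.0034]
```

Call:
carry_out:
  deltas:
    - [1,[-0.3,-0.7,10],[0,0,0]]
    - [1,[-0.3,-0.7,25],[0,0,0]]
    - [1,[-0.3,-0.7,40],[0,0,0]]
    - [1,[-0.3,-0.7,50],[0,0,0]]
    - [1,[-0.3,-0.7,54],[0,0,0]]
    - [1,[-0.3,-0.7,54],[0,0,0]]
    - [1,[-0.3,-0.7,54],[0,0,0]]

```text
time_s: 10.4
tcp_pos: [0.4822, -0.0608, 0.0948]
eef_rot: [-180.0, 0.0, -110.1]
contact_force: [-0.6, 0.2, 1.3]
gripper_width: 0.0871
gripper_force: 0.0
```

```bash
python3 go.py .4818 -.0608 .093 -110
```

```text
[ 0.4822 -0.0608  0.0948] [-179.98    0.   -110.07] F [-0.6  0.2  1.3] t 10.4 w 0.087125230618487 0.0 j6 -36.1
d mm [0.1 0.4 1.8] rot [-0.0004  0.     -0.0013]
```

Call:
carry_out:
  deltas:
    - [0.3,[0,0,1],[0,0,0]]
    - [0.3,[0,0,1],[0,0,0]]
    - [0.3,[0,0,1],[0,0,0]]
    - [0.3,[0,0,1],[0,0,0]]
    - [0.3,[0,0,1],[0,0,0]]
    - [0.3,[0,0,1],[0,0,0]]
    - [0.3,[0,0,1],[0,0,0]]
    - [0.3,[0,0,1],[0,0,0]]
    - [0.3,[0,0,1],[0,0,0]]
    - [0.3,[0,0,1],[0,0,0]]
  squeeze: 30

```text
time_s: 11.4
tcp_pos: [0.4818, -0.0608, 0.0936]
eef_rot: [180.0, -0.0, -110.1]
contact_force: [-0.6, 0.1, 1.3]
gripper_width: 0.0367
gripper_force: 30.0
```

Call:
carry_out:
  deltas:
    - [0.3,[0,0,0],[0,0,-0.05]]
    - [0.3,[0,0,-0.1],[0,0,-0.15]]
    - [0.3,[0,0,-0.2],[0,0,-0.28]]
    - [0.3,[0,0,-0.3],[0,0,-0.41]]
    - [0.3,[0,0,-0.4],[0,0,-0.54]]
    - [0.3,[0,0,-0.4],[0,0,-0.67]]
    - [0.3,[0,0,-0.5],[0,0,-0.8]]
    - [0.3,[0,0,-0.6],[0,0,-0.93]]
    - [0.3,[0,0,-0.7],[0,0,-1.06]]
    - [0.3,[0,0,-0.8],[0,0,-1.19]]
    - [0.3,[0,0,-0.8],[0,0,-1.3]]
    - [0.3,[0,0,-0.8],[0,0,-1.3]]

```text
time_s: 12.6
tcp_pos: [0.4822, -0.0606, 0.0944]
eef_rot: [-180.0, -0.0, -35.5]
contact_force: [0.8, 1.3, -1.3]
gripper_width: 0.0372
gripper_force: 30.0
```

```bash
python3 -c "
from h import *
s=r.get_state(); print(s['moment'],s['contact_force'],s['eef_rot'],s['tcp_pos'],s['joints'])"
```

```text
[ 0.62824415 -0.29044322 -0.02986924] [ 0.7863213   1.30840797 -1.34681154] [-1.79959278e+02 -1.69268760e-02 -3.55374330e+01] [ 0.48224397 -0.06055727  0.0943658 ] [ 1.60750078e+01  1.04412284e+01 -3.28665770e+01 -1.65293584e-02
 -4.66497655e+01  3.83989074e+01]
```

Turned 74.5° so far. Continue.

Call:
carry_out:
  deltas:
    - [0.3,[0,0,0],[0,0,-0.05]]
    - [0.3,[0,0,-0.1],[0,0,-0.15]]
    - [0.3,[0,0,-0.2],[0,0,-0.28]]
    - [0.3,[0,0,-0.3],[0,0,-0.41]]
    - [0.3,[0,0,-0.4],[0,0,-0.54]]
    - [0.3,[0,0,-0.4],[0,0,-0.67]]
    - [0.3,[0,0,-0.5],[0,0,-0.8]]
    - [0.3,[0,0,-0.6],[0,0,-0.93]]
    - [0.3,[0,0,-0.7],[0,0,-1.06]]
    - [0.3,[0,0,-0.8],[0,0,-1.19]]
    - [0.3,[0,0,-0.8],[0,0,-1.3]]
    - [0.3,[0,0,-0.8],[0,0,-1.3]]

```text
time_s: 13.8
tcp_pos: [0.4821, -0.0605, 0.0953]
eef_rot: [-180.0, -0.0, 38.8]
contact_force: [1.0, 2.2, 0.9]
gripper_width: 0.0369
gripper_force: 30.0
```

```bash
python3 -c "
from h import *
s=r.get_state(); print(s['moment'],s['contact_force'],s['eef_rot'],s['tcp_pos'],s['joints'])"
```

```text
[ 0.99707246 -0.02334131 -0.04942457] [0.95388076 2.22898528 0.87311218] [-1.79999405e+02 -3.73220521e-02  3.87757371e+01] [ 0.48214229 -0.06053178  0.09526091] [ 1.60792818e+01  1.03675155e+01 -3.28104718e+01 -2.05116238e-02
 -4.67878122e+01  1.12710495e+02]
```

Call:
carry_out:
  deltas:
    - [0.3,[0,0,0],[0,0,-0.05]]
    - [0.3,[0,0,-0.1],[0,0,-0.13]]
    - [0.3,[0,0,-0.1],[0,0,-0.21]]
    - [0.3,[0,0,-0.2],[0,0,-0.29]]
    - [0.3,[0,0,-0.2],[0,0,-0.36]]
    - [0.3,[0,0,-0.3],[0,0,-0.43]]
    - [0.3,[0,0,-0.3],[0,0,-0.49]]
    - [0.3,[0,0,-0.3],[0,0,-0.55]]
    - [0.3,[0,0,-0.3],[0,0,-0.6]]
    - [0.3,[0,0,-0.3],[0,0,-0.64]]
    - [0.3,[0,0,-0.3],[0,0,-0.64]]

```text
time_s: 14.9
tcp_pos: [0.482, -0.0606, 0.0956]
eef_rot: [180.0, -0.0, 75.3]
contact_force: [-0.6, 3.7, 3.7]
gripper_width: 0.0369
gripper_force: 30.0
```

```bash
python3 -c "
from h import *
s=r.get_state(); print(s['moment'],s['contact_force'],s['eef_rot'],s['tcp_pos'],s['joints'])"
```

```text
[ 1.36503775  0.45753475 -0.20054073] [-0.5705633  3.6606766  3.7326126] [ 1.79993743e+02 -2.01422438e-02  7.52625898e+01] [ 0.48197089 -0.06062475  0.0955954 ] [ 1.60746333e+01  1.03372214e+01 -3.27942597e+01 -1.93175605e-02
 -4.68528291e+01  1.49201164e+02]
```

Call:
carry_out:
  deltas:
    - [0.3,[0,0,0],[0,0,-0.05]]
    - [0.3,[0,0,0],[0,0,-0.1]]
    - [0.3,[0,0,0],[0,0,-0.15]]
    - [0.3,[0,0,0],[0,0,-0.2]]
    - [0.3,[0,0,0],[0,0,-0.2]]
    - [0.3,[0,0,0],[0,0,-0.2]]

```text
time_s: 15.5
tcp_pos: [0.4821, -0.0611, 0.0955]
eef_rot: [180.0, 0.0, 86.7]
contact_force: [1.1, -0.1, 1.1]
gripper_width: 0.0368
gripper_force: 30.0
```

```bash
python3 -c "
from h import *
s=r.get_state(); print(s['moment'],s['contact_force'],s['eef_rot'],s['tcp_pos'],s['joints'])"
```

```text
[-0.42793255 -0.54306576 -0.6049306 ] [ 1.05318146 -0.11517384  1.12416074] [1.79979169e+02 1.31093458e-02 8.67320392e+01] [ 0.48210432 -0.06110288  0.09554671] [ 1.60391667e+01  1.03506772e+01 -3.28036721e+01  2.64069936e-02
 -4.68303287e+01  1.60674811e+02]
```

The moment about z has jumped to -0.6 N m, so the cap is against its stop. Release, rise and clear the view.

Call:
carry_out:
  deltas:
    - [0.6,[0,0,0],[0,0,0]]
    - [1,[0,0,0],[0,0,0]]
    - [1,[0,0,0],[0,0,0]]
    - [1,[0,0,0],[0,0,0]]
    - [1,[0,0,0],[0,0,0]]
    - [1,[0,0,-20],[0,0,0]]
    - [1,[0,0,-50],[0,0,0]]
    - [1,[0,0,-80],[0,0,0]]
    - [1,[0,0,-110],[0,0,0]]
    - [1,[0,0,-120],[0,0,0]]
    - [1,[0,0,-120],[0,0,0]]

```text
time_s: 16.6
tcp_pos: [0.4827, -0.0606, 0.2169]
eef_rot: [179.8, -0.1, 87.0]
contact_force: [-0.3, 0.2, -1.1]
gripper_width: 0.0876
gripper_force: 0.0
```

```bash
python3 go.py .5 .25 .22 87
```

```text
[ 0.4827 -0.0606  0.2169] [ 1.7982e+02 -5.0000e-02  8.6990e+01] F [-0.3  0.2 -1.1] t 16.6 w 0.08763904900469578 0.0 j6 160.9
d mm [311.1   0.9  -2.8] rot [ 0.0032 -0.0009 -0.0002]
```

Call:
carry_out:
  deltas:
    - [1,[20,0,0],[0,0,0]]
    - [1,[60,0,0],[0,0,0]]
    - [1,[100,0,0],[0,0,0]]
    - [1,[140,0,0],[0,0,0]]
    - [1,[180,0,0],[0,0,0]]
    - [1,[220,0,0],[0,0,0]]
    - [1,[260,0,0],[0,0,0]]
    - [1,[290,0,0],[0,0,0]]
    - [1,[300,0,0],[0,0,0]]
    - [1,[300,0,0],[0,0,0]]

```text
time_s: 17.6
tcp_pos: [0.497, 0.2395, 0.2135]
eef_rot: [-179.9, 0.1, 87.1]
contact_force: [0.7, 0.1, 0.3]
gripper_width: 0.0874
gripper_force: 0.0
```

```bash
python3 - <<'E'
from h import *
o=np.zeros((600,800,3),np.uint8)
for i,(n,u,v) in enumerate((('top',285,170),('side',190,215))):
    I,D=r.capture(n); np.savez(n+'5.npz',I=I,D=D); w,h=((100,75),(100,75))[i]
    o[:300,i*400:i*400+400]=cv2.resize(I[v:v+75,u:u+100,::-1],(400,300),interpolation=cv2.INTER_CUBIC)
    a=((190,310),(228,203))[i]; u,v=a[1],a[0]
    o[300:,i*400:i*400+400]=cv2.resize(I[v:v+45,u:u+60,::-1],(400,300),interpolation=cv2.INTER_CUBIC)
cv2.imwrite('pics/g5.png',o)
E
```

```text
(no output)
```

View pics/g5.png

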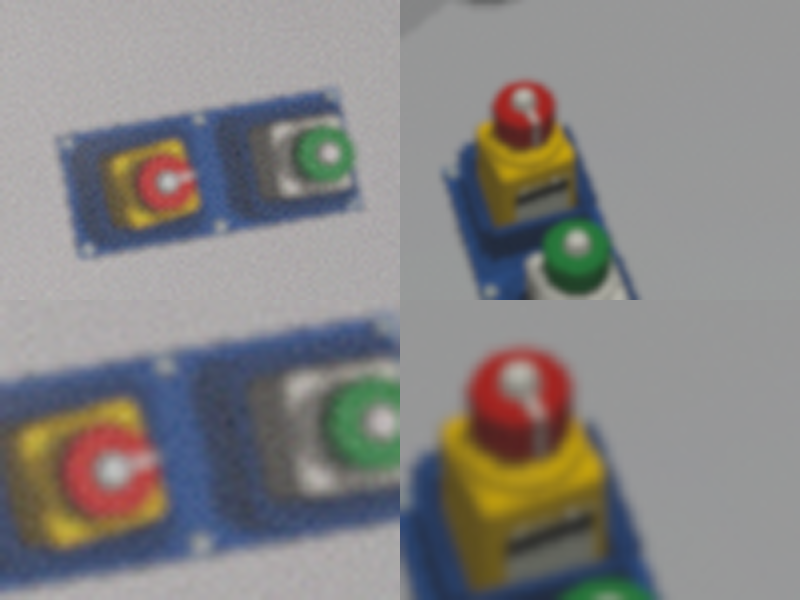

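The index line runs from the nozzle at (112,470) to (155,460), pointing along the row toward the label side. So the cap is at its stop, and the bottle is upright and seated with the neighbours unmoved.

```bash
python3 -c "
from plant import r
print(r.close_job())"
```

```text
the job is handed in; nothing more can be done
None
```

The yellow bottle stands released on the floor of the empty pocket, its red cap is twisted fully open to the stop, and the job was handed in at about 18 s of the 70 s allowed; no verdict was returned.

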